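# Lay the glove carton down in its taped place

## Robot

A 7-joint arm with a two-finger parallel gripper is mounted at the origin on the work surface. World frame = base frame: x ahead of the robot, y to its left, z up, the work surface at z = 0. Lengths are in m, angles in rad, forces in N, time in s.
With the tool pointing down it reaches from about 0.4 to 0.85 m from the base axis. Payload 4.5 kg.
Tool frame: the origin (TCP) lies at the very end of the fingers, on their centre line; the grasp point (between the pads) lies 19 mm behind it (r.pinch_z is the distance from the TCP to the grasp point, in m); z points along the fingers, y is the direction in which the jaws open and shut (so a half turn about z gives the same grasp; the last joint's range is limited). The gripper opens to 88 mm and grips with 3 to 60 N. Pads are 18 mm wide; open, the fingers measure 123 mm over their backs; the gripper's body (75 mm by 187 mm) begins 45 mm behind the grasp point.
Start: joints at [-1.296, 0.689, -0.195, 1.565, 0.157, 0.902, -0.215], TCP at [0.149, 0.607, 0.239] pointing down, gripper open.
Joint ranges: [-3.01, 3.01], [-0.46, 2.08], [-1.47, 1.51], [0.13, 2.56], [-1, 4.14], [0.04, 2.09], [-2.66, 2.66]. Speed limits (rad/s): [2.57, 2.57, 3.14, 3.14, 3.14, 3.14, 3.14].

## Interface

Orientations are given as a rotation vector (axis times angle).
In Python, from bench import r gives the robot as it stands.
- The arm moves only by the shell command python3 -m inch 'ROWS'. ROWS is JSON, a list that holds one entry, the list of rows, each a list of 7 numbers: the shift along the tool's x, y, z in mm, then the turn, a rotation vector about the tool's x, y, z in units of 5 degrees (1.0 is 5 degrees), then the finger opening in mm, from 0 to 88.1. In form: [[[dx, dy, dz, rx, ry, rz, jaw], ...]]. A call has 1 to 12 rows; each row shifts and turns the commanded pose from where the row before left it, along the tool's axes as they then stand; what a row does not reach is not made up. A row lasts 1/12 s, in which the tool goes at most 41.7 mm and 7.16 degrees, less where a joint would pass 70% of its speed; a pose out of reach is approached as far as the arm can. A call is refused whole if a number of a shift passes 41.7 or a number of a turn 1, either way. A call with a gripper value outside its range is refused whole. The fingers move at their own pace and stop on an object; the grip force is fixed at half the most. Time passes only in rows, so rows that do not move let the fingers close. It gives the time, the measured TCP pose, the force and the opening at its end, in the units of the state.
- r.get_obs(): the state, without advancing time (a new reading comes with each control period).
- r.get_image(name): name is "side" or "top"; returns (picture, depth): 384x512x3 uint8, red, green, blue; 384x512 float32, m along the optical axis (not along the pixel's ray), 0 where there is no reading.
- r.calibration(name): a dict with "fx", "fy", "cx", "cy" (pixels), "world_to_cam" (4x4, takes a point from world to camera coordinates). Camera axes: x right, y up, looking along -z (the intrinsics and any distortion apply to the point x, -y, -z); pixel columns grow to the right and rows downward; lengths in m; the calibration is good to about 2 mm. A picture is of the moment at which its call begins. calibration takes no time and is no camera call.
- r.finish_job(): hands the job in, once; it reports no verdict.
Trained networks look in the newest picture that a camera, given by its name, has taken for a name from the list of things; names that differ only in an ending like _2 or _b are one class to them, and where a whole thing is asked for, a point or a joint stands for the part that bears it (a point fixed in the world has none). Each returns a list of dicts, best first, with "conf" (0 to 1); they miss things now and then, are a little off and sometimes report something else, mostly with a low value. They report only what shows in the picture. A call takes as long as a camera call.
- r.cut_out(query, camera): "mask" (384x512 bool, what is visible of it) and "extent" ([left, top, width, height] in pixels, round what is visible of it).
- r.tip_of(query, camera): "point" ([column, row] in pixels: a listed point, or the origin of a listed thing).
The state is a dict: "t": time; "qpos": joint angles; "joint_velocities": joint speeds; "joint_efforts": joint torques, N m; "tcp_pos": TCP position; "ee_rot": TCP orientation; "force": force on the tool from outside, world axes, zero at the start; "wrist_torque": the same for the moment, N m; "opening": finger opening in m.
Only numpy, scipy, OpenCV 4.12 (cv2) and the standard library are available. Lean on these libraries where they do the work, as an engineer would, in place of code of your own. Each camera call takes 0.05 s, during which the arm holds its last target. There are 200 camera calls.

## Task

An empty glass Petri dish has been left in the place taped out on the bench for the glove carton, which stands on its end there. With your fingertips push the dish along the bench until it is out of the taped outline, then push the glove carton high up on the side with the opening so that it topples and lies flat inside the outline with its opening upwards. Do not lift or carry either of them, do not let the carton touch the dish, and leave everything else on the bench where it is.

Things in the scene. Friction and masses are not known exactly. Their poses are not given: they have to be found in the camera images.
- place: The carton's place: a rectangle of flat black tape stuck on the bench. Origin at the rectangle's centre on the bench; x along its length, pointing from the end where the carton stands to the far, free end; y across it; z up. Inside the tape it measures 290 mm (x) by 184 mm (y); 328 x 222 mm outside.
- carton: Pale-grey carton of gloves, 0.3 to 0.6 kg, standing on end, partly on the tape at the outline's -x end. 70 mm thick (its x), 120 wide (y), 220 tall (z). Origin: centre of its underside. Its -x face has the oval opening and looks away from the outline. Its +x bottom edge is 15 to 45 mm inside the tape; pushed square near the top it tips about that edge without sliding and lands inside.
- carton_top (a point): Centre of the carton's top end, 220 mm above its origin along the carton's z.
- carton_opening (a point): Centre of the dark oval dispensing opening (34 x 119 mm, printed flat, no recess) on the carton's -x face, 35 mm from the carton's axis and 120 mm above its underside.
- dish: Open, empty clear-glass Petri dish lying in the outline on the bench, about 75 g, 90 mm outside diameter, 18 mm high, wall and floor 3 mm thick (84 mm inside). Origin at the centre of its underside. It slides freely on the bench.
- wipes: Bystander: low carton of wipes standing beside the glove carton, beyond it from the robot, 85 x 110 mm, 125 mm high, narrow slit on top. Origin at the centre of its underside.
- reagent: Bystander: brown glass bottle, 62 mm diameter, 135 mm tall, beside the outline on the side away from the robot. Origin at the centre of its underside.
- timer: Bystander: flat white lab timer, 62 x 70 mm, 20 mm high, lying behind the carton, on its opening side. Origin at the centre of its underside.
- spatula: Bystander: steel lab spatula with a black round handle, 185 mm long (its x), 12 mm wide and high, lying beside the outline on the robot's side. Origin at its middle, on the bench.
- washbottle: Bystander: white wash bottle, 68 mm diameter, 220 mm tall with a bent spout reaching 63 mm from its axis. Origin at the centre of its underside.
- beaker: Bystander: glass beaker, 68 mm diameter, 95 mm tall. Origin at the centre of its underside.
- tiprack: Bystander: grey pipette-tip rack, 84 x 122 mm, 59 mm high. Origin at the centre of its underside.

How it is judged:
On the way, in this order (a step that is already met when the one before it is completed fails the run):
1. the dish is out of the outline while the carton still stands on its end ((x of dish in the frame of place above 0.194 m or x of dish in the frame of place below -0.194 m or y of dish in the frame of place above 0.141 m or y of dish in the frame of place below -0.141 m) and angle between each of dish, carton's own z axis and vertical below 0.1 rad and height (world z) of dish below 0.006 m), for 0.2 s.
2. the carton lies flat inside the outline, opening up (angle between carton's own z axis and vertical between 1.5 and 1.64 rad and height (world z) of carton_opening between 0.064 and 0.076 m and x of carton in the frame of place above -0.148 m and x of carton_top in the frame of place below 0.148 m and y of carton in the frame of place between -0.035 and 0.035 m and y of carton_top in the frame of place between -0.035 and 0.035 m), for 0.2 s.
At the end, for the whole second after the job is handed in: The dish lies flat on the bench outside the tape (at most 15 mm over its outer edge). The carton lies flat on its back, opening up, inside the tape: the middle of each end at most 35 mm off the centre line and at most 3 mm past the tape's inner edge. Both are at rest (all of step 2 and (x of dish in the frame of place above 0.194 m or x of dish in the frame of place below -0.194 m or y of dish in the frame of place above 0.141 m or y of dish in the frame of place below -0.141 m) and angle between dish's own z axis and vertical below 0.1 rad and height (world z) of dish below 0.006 m and linear speed of each of carton, dish below 0.02 m/s and angular speed of carton below 0.2 rad/s); the robot touches nothing.
It fails at once if the carton is lifted or carried (height (world z) of carton above 0.065 m or height (world z) of carton_top above 0.25 m).
It fails at once if the dish is lifted, carried or tipped (height (world z) of dish above 0.02 m or angle between dish's own z axis and vertical above 0.35 rad).
It fails at once if the carton touches the dish (contact force between carton and dish above 0.5 N).
It fails at once if a bystander is moved more than 20 mm (distance of any of wipes, reagent, timer, spatula, washbottle, beaker, tiprack from where it was at the start of the episode above 0.02 m).
It fails at once if a bystander is knocked over (angle between any of wipes, reagent, timer, spatula, washbottle, beaker, tiprack's own z axis and vertical above 0.4 rad).
It also fails if it takes over 51 s, if anything falls off the work surface, if the arm or the gripper's body presses on something with over 40 N, if the wrist force passes 120 N, or if a joint passes its speed limit or range.

## Working session

There is one attempt and no reset: what is moved stays moved. The work goes in short steps, Python scripts to look and compute and a shell command to move; the robot and the scene stay as the last step left them, time stands still between calls to the robot, and variables do not carry over. Pictures are saved under pics/ and viewed, about 8 in all and at most 12, crops included, and the job is handed in when it is done.

```bash
mkdir -p pics; ls; cat > h.py <<'E'
import numpy as np, cv2
from bench import r
from scipy.spatial.transform import Rotation as R
def cal(n):
    c=r.calibration(n); return c,np.array(c["world_to_cam"])
def deproj(n,u,v,d):
    c,T=cal(n); p=np.array([(u-c["cx"])/c["fx"]*d,-(v-c["cy"])/c["fy"]*d,-d]) 
    return T[:3,:3].T@(p-T[:3,3])
def ray_z(n,u,v,z):
    c,T=cal(n); o=-T[:3,:3].T@T[:3,3]
    w=T[:3,:3].T@np.array([(u-c["cx"])/c["fx"],-(v-c["cy"])/c["fy"],-1.])
    return o+w*(z-o[2])/w[2]
def proj(n,p):
    c,T=cal(n); q=T[:3,:3]@np.asarray(p)+T[:3,3]
    return c["cx"]+c["fx"]*q[0]/-q[2], c["cy"]+c["fy"]*q[1]/q[2]
E
python3 - <<'E'
from h import *
np.set_printoptions(precision=3,suppress=True)
for n in("side","top"):
    im,d=r.get_image(n); cv2.imwrite(f"pics/{n}0.png",cv2.resize(im[:,:,::-1],(768,576)))
    np.save(f"{n}d.npy",d); print(n,{k:v for k,v in r.calibration(n).items() if k!="world_to_cam"})
    for q in "place carton dish wipes reagent timer spatula washbottle beaker tiprack".split():
        for m in r.cut_out(q,n)[:2]:
            M=m["mask"]&(d>0); v,u=np.nonzero(M)
            if len(u)<5: continue
            P=np.array([deproj(n,a,b,d[b,a]) for a,b in zip(u[::3],v[::3])])
            print(q,round(m["conf"],2),m["extent"],"med",np.median(P,0),"lo",np.percentile(P,2,0),"hi",np.percentile(P,98,0))
    for q in("place","dish","carton","carton_top","carton_opening"):
        print(q,[(round(m["conf"],2),np.round(m["point"],1)) for m in r.tip_of(q,n)[:2]])
print(r.get_obs())
E
```

```text
pics
side {'fx': 357.66777904349686, 'fy': 357.66777904349686, 'cx': 250.41095075956565, 'cy': 190.11413078386417}
place 0.69 [202.1, 197.9, 79.7, 76.8] med [ 0.479 -0.088 -0.   ] lo [ 0.418 -0.243 -0.006] hi [0.684 0.111 0.004]
carton 0.72 [231.4, 204.4, 42.7, 72.1] med [ 0.583 -0.226  0.154] lo [ 0.523 -0.247  0.003] hi [ 0.651 -0.163  0.221]
dish 0.6 [225.6, 212.2, 11.3, 19.8] med [ 0.521 -0.004  0.003] lo [ 0.507 -0.051 -0.002] hi [0.548 0.027 0.02 ]
wipes 0.65 [282.2, 215.9, 38.9, 44.4] med [ 0.755 -0.201  0.105] lo [ 0.703 -0.217  0.004] hi [ 0.819 -0.129  0.128]
reagent 0.86 [277.4, 193.4, 15.5, 33.1] med [ 0.728 -0.048  0.084] lo [ 0.706 -0.064  0.   ] hi [0.766 0.004 0.136]
timer 0.59 [252.1, 280.6, 24.6, 22.2] med [ 0.61  -0.338  0.019] lo [ 0.575 -0.37   0.006] hi [ 0.646 -0.302  0.023]
timer 0.18 [268.5, 315.5, 28.1, 30.4] med [ 0.641 -0.483  0.056] lo [ 0.609 -0.526  0.   ] hi [ 0.67  -0.461  0.095]
washbottle 0.75 [220.5, 116.2, 14.5, 39.4] med [0.565 0.475 0.09 ] lo [0.536 0.461 0.004] hi [0.598 0.502 0.171]
washbottle 0.58 [276.4, 194.7, 18.1, 28.4] med [ 0.73  -0.048
[... 2091 characters left out ...]
0.01 ] hi [ 0.521 -0.423  0.061]
place []
dish [(0.63, array([258. , 204.1])), (0.22, array([262. , 147.2]))]
carton [(0.96, array([305.4, 191.3]))]
carton_top [(0.78, array([320.6, 185.4]))]
carton_opening [(0.23, array([391.7, 178.3]))]
{'t': 1.6, 'qpos': array([-1.296,  0.689, -0.195,  1.565,  0.157,  0.903, -0.215]), 'joint_velocities': array([ 0.   ,  0.002, -0.   , -0.   , -0.001,  0.   , -0.   ]), 'joint_efforts': array([  0.   , -52.749,  -1.267, -15.374,  -0.052,  -0.001,   0.   ]), 'tcp_pos': array([0.149, 0.607, 0.239]), 'ee_rot': array([0.377, 3.119, 0.   ]), 'force': array([ 0.248, -0.54 , -0.28 ]), 'wrist_torque': array([ 0.034,  0.041, -0.016]), 'opening': 0.08783380211853586}
```

```bash
python3 - <<'E'
from h import *
np.set_printoptions(precision=4,suppress=True)
im,d=r.get_image("top"); n="top"
V,U=np.mgrid[0:384,0:512]
c,T=cal(n); Pc=np.stack([(U-c["cx"])/c["fx"]*d,-(V-c["cy"])/c["fy"]*d,-d],-1)
W=(Pc-T[:3,3])@T[:3,:3]
# tape: dark, on bench
g=im.max(2).astype(int)
M=(g<60)&(abs(W[...,2])<.012)&(W[...,0]>.36)&(W[...,0]<.75)&(W[...,1]>-.33)&(W[...,1]<.17)
M&=(W[...,0]>.405)
k,l,s,_=cv2.connectedComponentsWithStats(M.astype(np.uint8)); b=1+np.argmax(s[1:,4]); L=l==b
v,u=np.nonzero(L); P=np.array([ray_z(n,a,b,0)[:2] for a,b in zip(u,v)])
print("tape",cv2.minAreaRect((P*1000).astype(np.float32)),len(P))
box=cv2.boxPoints(cv2.minAreaRect((P*1000).astype(np.float32)));print(box)
def rect(zlo,zhi,x0,x1,y0,y1,name):
    m=(W[...,2]>zlo)&(W[...,2]<zhi)&(W[...,0]>x0)&(W[...,0]<x1)&(W[...,1]>y0)&(W[...,1]<y1)
    Q=W[m][:,:2]*1000; print(name,cv2.minAreaRect(Q.astype(np.float32)),m.sum(),np.median(W[m][:,2]))
rect(.205,.24,.45,.72,-.3,-.1,"carton top")
rect(.11,.14,.66,.86,-.3,-.06,"wipes top")
m=r.cut_out("dish",n)[0]["mask"]; v,u=np.nonzero(m)
P=np.array([ray_z(n,a,b,.009)[:2]*1000 for a,b in zip(u,v)],np.float32);print("dish",cv2.minEnclosingCircle(P),P.mean(0))
big=cv2.resize(im[110:270,190:360,::-1],None,fx=4,fy=4,interpolation=cv2.INTER_CUBIC)
for p in box: 
    a=proj(n,[*p/1000,0]); cv2.circle(big,(int((a[0]-189.5)*4),int((a[1]-109.5)*4)),4,(0,0,255),-1)
cv2.imwrite("pics/top1.png",big[:600])
E
```

```text
tape ((551.9478759765625, -63.33335876464844), (217.72361755371094, 322.8807373046875), 13.471455574035645) 991
[[ 408.472    68.3046]
 [ 483.6906 -245.6924]
 [ 695.4238 -194.9713]
 [ 620.2051  119.0257]]
carton top ((587.1002807617188, -195.2681427001953), (119.6548843383789, 71.27456665039062), 14.385160446166992) 961 0.21944073483203136
wipes top ((762.1813354492188, -164.08412170410156), (110.64276885986328, 85.49958038330078), 7.853911399841309) 899 0.12455175009413079
dish ((549.7144775390625, -11.13620376586914), 45.32193374633789) [548.9886 -10.9534]
```

View pics/top1.png

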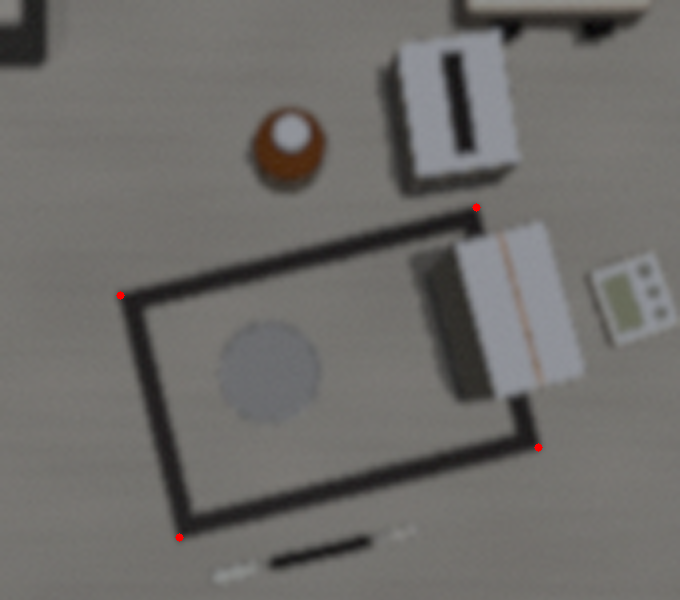

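View pics/side0.png

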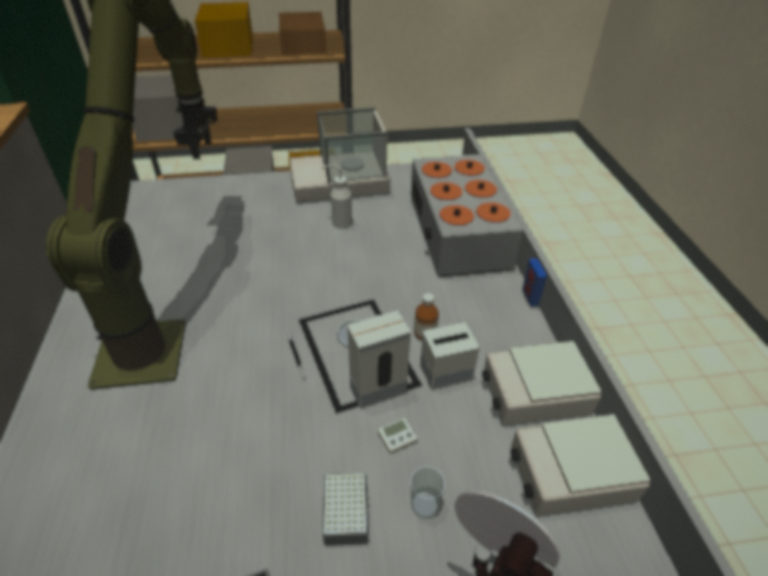

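The top view shows the tape rectangle with corners at about (120,295), (476,208), (538,447) and (180,537). The dish is at (268,370) and the carton top at (520,305), well inside the tape line. The side view confirms the carton is upright, with its oval opening towards the timer. The centre of `place` is (0.552, -0.063) with +x at 103.5°. First I'll turn the jaws across the push direction.

```bash
python3 -m inch '[[[0,0,0,0,0,1,40],[0,0,0,0,0,1,30],[0,0,0,0,0,1,20],[0,0,0,0,0,1,20],[0,0,0,0,0,1,20],[0,0,0,0,0,1,20],[0,0,0,0,0,1,20],[0,0,0,0,0,1,20],[0,0,0,0,0,1,20],[0,0,0,0,0,1,20],[0,0,0,0,0,1,20],[0,0,0,0,0,1,20]]]'
cat >> h.py <<'E'
PO=np.array([.552,-.063]); A=np.deg2rad(103.5); PX=np.array([np.cos(A),np.sin(A)]); PY=np.array([-PX[1],PX[0]])
def pl(p): q=np.asarray(p)[:2]-PO; return np.round([q@PX*1000,q@PY*1000],1)
def wo(x,y): return PO+x*PX+y*PY
def go(x,y,z):
    o=r.get_obs(); Q=R.from_rotvec(o["ee_rot"]); d=np.r_[wo(x,y),z]-o["tcp_pos"]; m=Q.as_matrix()
    print("t",o["t"],"tcp",np.round(o["tcp_pos"],4),"pl",pl(o["tcp_pos"]),"f",np.round(o["force"],1),"open",o["opening"])
    print("shift mm",np.round(m.T@d*1000,1),"yaw err deg(world)",np.rad2deg(A-np.arctan2(m[1,0],m[0,0])),"toolz",m[:,2].round(3))
E
python3 -c "
from h import *
go(.055,-.01,.24); print(pl([.5497,-.0111]),pl([.5871,-.1953]))"
```

```text
t: 2.7
tcp_pos: [0.1489, 0.607, 0.2388]
ee_rot: [-1.891, -2.508, -0.0]
force: [0.6, 1.3, -0.5]
opening: 0.0194
t 2.7 tcp [0.1489 0.607  0.2388] pl [745.6 235.6] f [ 0.6  1.3 -0.5] open 0.0194097671991564
shift mm [-700.6  215.6   -1.4] yaw err deg(world) -2.4704105794017908 toolz [-0.  0. -1.]
[51.  -9.9] [-136.8   -3.2]
```

```bash
python3 -m inch '[[[0,0,0,0,0,0.5,20],[-30,11,0,0,0,0,20],[-37,13,0,0,0,0,20],[-37,13,0,0,0,0,20],[-37,13,0,0,0,0,20],[-37,13,0,0,0,0,20],[-37,13,0,0,0,0,20],[-37,13,0,0,0,0,20],[-37,13,0,0,0,0,20],[-37,13,0,0,0,0,20],[-37,13,0,0,0,0,20],[-37,13,0,0,0,0,20]]]' | head -2
python3 -c "
from h import *
go(.051,-.01,.03)"
```

```text
t: 3.7
tcp_pos: [0.3816, 0.2503, 0.239]
t 3.7 tcp [0.3816 0.2503 0.239 ] pl [344.4  92.5] f [ 0.8  0.6 -0.5] open 0.019931590544015398
shift mm [-294.   101.2  208.9] yaw err deg(world) -0.23412799870481246 toolz [ 0.001  0.001 -1.   ]
```

```bash
python3 -m inch '[[[-35,12,0,0,0,0.05,20],[-35,12,0,0,0,0,20],[-35,12,5,0,0,0,20],[-35,12,15,0,0,0,20],[-35,12,20,0,0,0,20],[-35,12,20,0,0,0,20],[-35,12,20,0,0,0,20],[-30,12,20,0,0,0,20],[-19,5,20,0,0,0,20],[0,0,20,0,0,0,20],[0,0,10,0,0,0,20],[0,0,0,0,0,0,20]]]' | head -2
python3 - <<'E'
from h import *
go(.051,-.01,.010)
im,d=r.get_image("top"); cv2.imwrite("pics/t2.png",cv2.resize(im[110:270,190:360,::-1],None,fx=4,fy=4)[:600])
E
```

```text
t: 4.7
tcp_pos: [0.5454, -0.0092, 0.0873]
t 4.7 tcp [ 0.5454 -0.0092  0.0873] pl [53.8 -6.2] f [ 0.1  0.3 -0.1] open 0.01988111755648765
shift mm [-3.   4.1 77.3] yaw err deg(world) 0.024620023993948997 toolz [-0.004  0.001 -1.   ]
```

View pics/t2.png

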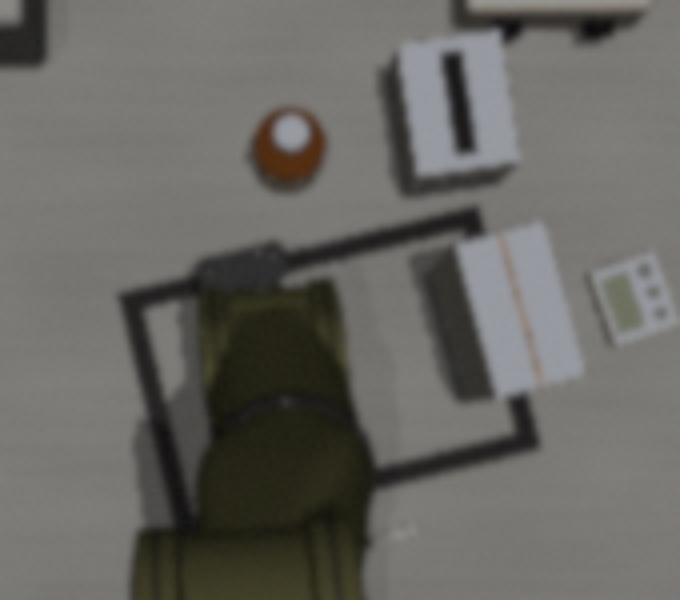

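The gripper is over the dish, at about (270,380), and clear of the carton and the bottle. I'll go down inside the rim, then push.

```bash
python3 -m inch '[[[-3,4,15,0,0,0,20],[0,0,15,0,0,0,20],[0,0,15,0,0,0,20],[0,0,10,0,0,0,20],[0,0,10,0,0,0,20],[0,0,7,0,0,0,20],[0,0,4,0,0,0,20],[0,0,0,0,0,0,20],[0,0,0,0,0,0,20]]]' 
python3 -c "
from h import *
go(.250,-.01,.010)"
```

```text
t: 5.5
tcp_pos: [0.5517, -0.0116, 0.0135]
ee_rot: [1.946, 2.466, 0.0]
force: [0.3, -0.9, -0.8]
opening: 0.0202
t 5.5 tcp [ 0.5517 -0.0116  0.0135] pl [ 50.  -11.7] f [ 0.3 -0.9 -0.8] open 0.020159343799200327
shift mm [200.   -1.9   3.5] yaw err deg(world) 0.04026519871552443 toolz [ 0.  0. -1.]
```

```bash
python3 -m inch '[[[0,-1,4,0,0,0,20],[5,-1,0,0,0,0,20],[8,0,0,0,0,0,20],[8,0,0,0,0,0,20],[10,0,0,0,0,0,20],[10,0,0,0,0,0,20],[10,0,0,0,0,0,20],[10,0,0,0,0,0,20],[10,0,0,0,0,0,20],[10,0,0,0,0,0,20],[10,0,0,0,0,0,20],[10,0,0,0,0,0,20]]]'; python3 -m inch '[[[10,0,0,0,0,0,20],[10,0,0,0,0,0,20],[10,0,0,0,0,0,20],[10,0,0,0,0,0,20],[10,0,0,0,0,0,20],[10,0,0,0,0,0,20],[10,0,0,0,0,0,20],[8,0,0,0,0,0,20],[6,0,0,0,0,0,20],[4,0,0,0,0,0,20],[2,0,0,0,0,0,20],[0,0,0,0,0,0,20]]]'
python3 -c "
from h import *
go(.250,-.01,.010)"
```

```text
t: 6.5
tcp_pos: [0.5259, 0.0871, 0.0093]
ee_rot: [1.946, 2.467, 0.0]
force: [0.6, -0.4, 0.9]
opening: 0.0197
t: 7.5
tcp_pos: [0.5051, 0.174, 0.0093]
ee_rot: [-1.945, -2.467, -0.0]
force: [0.1, 0.9, 0.7]
opening: 0.02
t 7.5 tcp [0.5051 0.174  0.0093] pl [241.4  -9.7] f [0.1 0.9 0.7] open 0.01995659270263658
shift mm [ 8.6  0.3 -0.7] yaw err deg(world) 0.018757757737924628 toolz [-0.  0. -1.]
```

```bash
python3 -m inch '[[[-8,0,0,0,0,0,20],[-8,0,0,0,0,0,20],[0,0,-10,0,0,0,20],[0,0,-15,0,0,0,20],[0,0,-25,0,0,0,20],[0,0,-35,0,0,0,20],[0,0,-38,0,0,0,20],[0,0,-38,0,0,0,30],[0,0,-38,0,0,0,40],[0,0,-38,0,0,0,40],[0,0,-35,0,0,0,40],[0,0,0,0,0,0,40]]]'|head -2;  python3 -m inch '[[[-30,0,0,0,0,0,40],[-38,0,0,0,0,0,40],[-38,0,0,0,0,0,40],[-38,0,0,0,0,0,40],[-38,0,0,0,0,0,40],[-38,0,0,0,0,0,40],[-38,0,0,0,0,0,40],[-38,0,0,0,0,0,40],[-38,0,0,0,0,0,40],[-38,0,0,0,0,0,40],[-38,0,0,0,0,0,40],[-38,0,0,0,0,0,40]]]'|head -2
python3 - <<'E'
from h import *
go(-.225,-.003,.175)
im,d=r.get_image("top"); cv2.imwrite("pics/t3.png",cv2.resize(im[110:270,190:360,::-1],None,fx=4,fy=4)[:600])
for m in r.cut_out("dish","top")[:2]:
    v,u=np.nonzero(m["mask"]); P=np.array([ray_z("top",a,b,.009)[:2]*1000 for a,b in zip(u,v)],np.float32)
    c,q=cv2.minEnclosingCircle(P); print(m["conf"],c,q,pl(np.array(c)/1000))
E
```

```text
t: 8.5
tcp_pos: [0.5126, 0.158, 0.2886]
t: 9.5
tcp_pos: [0.6122, -0.2802, 0.2813]
t 9.5 tcp [ 0.6122 -0.2802  0.2813] pl [-225.2   -7.8] f [ 1.  -0.4  0.5] open 0.04034052893785323
shift mm [  0.2  -4.7 106.3] yaw err deg(world) 0.1316262670036053 toolz [-0.001  0.    -1.   ]
0.74 (507.7998352050781, 153.89639282226562) 46.110572814941406 [221.2  -7.7]
0.41 (390.4648742675781, -46.14919662475586) 87.13715362548828 [ 54.1 153.1]
```

View pics/t3.png

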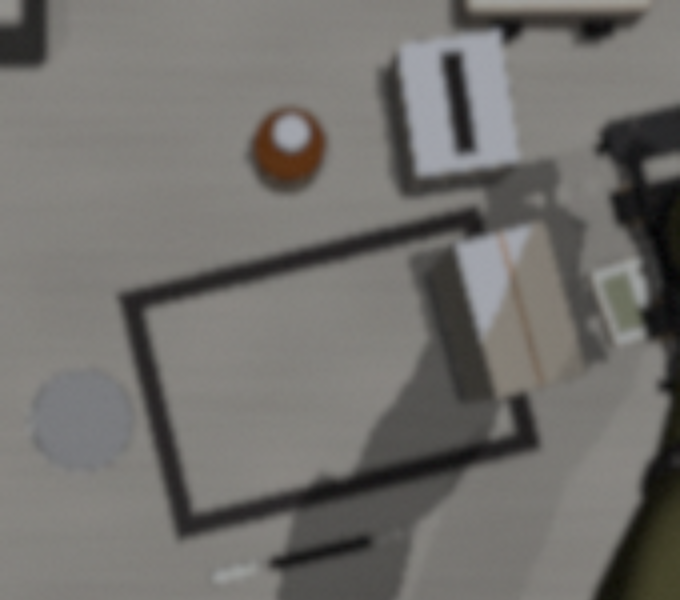

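The dish is clear of the tape, at about (82,418) in the crop and place x ≈ 0.221. The carton still stands untouched. Next I'll lower the fingers behind it.

```bash
python3 -m inch '[[[0,-4,15,0,0,0,40],[0,0,20,0,0,0,40],[0,0,20,0,0,0,40],[0,0,20,0,0,0,40],[0,0,15,0,0,0,40],[0,0,8,0,0,0,40],[0,0,3,0,0,0,40],[0,0,0,0,0,0,40]]]'
python3 -c "
from h import *
go(-.185,-.003,.18)"
```

```text
t: 10.27
tcp_pos: [0.6087, -0.2786, 0.1799]
ee_rot: [-1.946, -2.465, 0.0]
force: [-0.1, -0.0, 0.1]
opening: 0.0399
t 10.2667 tcp [ 0.6087 -0.2786  0.1799] pl [-222.9   -4.8] f [-0.1 -0.   0.1] open 0.039902562745913576
shift mm [37.9 -1.9 -0. ] yaw err deg(world) 0.06834655437384375 toolz [-0.001  0.    -1.   ]
```

```bash
python3 -m inch '[[[10,-1,0,0,0,0,40],[10,0,0,0,0,0,40],[8,0,0,0,0,0,40],[6,0,0,0,0,0,40],[5,0,0,0,0,0,40],[5,0,0,0,0,0,40],[5,0,0,0,0,0,40],[5,0,0,0,0,0,40],[5,0,0,0,0,0,40],[5,0,0,0,0,0,40]]]'
python3 - <<'E'
from h import *
go(-.1,-.003,.18)
im,d=r.get_image("side"); cv2.imwrite("pics/s4.png",cv2.resize(im[120:300,150:350,::-1],None,fx=3,fy=3))
E
```

```text
t: 11.1
tcp_pos: [0.5932, -0.2162, 0.1802]
ee_rot: [-1.946, -2.466, 0.0]
force: [0.6, -1.3, 1.3]
opening: 0.0398
t 11.1 tcp [ 0.5932 -0.2162  0.1802] pl [-158.6   -4.3] f [ 0.6 -1.3  1.3] open 0.03983299852478989
shift mm [58.6 -1.4  0.2] yaw err deg(world) 0.05743105305157924 toolz [-0.  0. -1.]
```

View pics/s4.png

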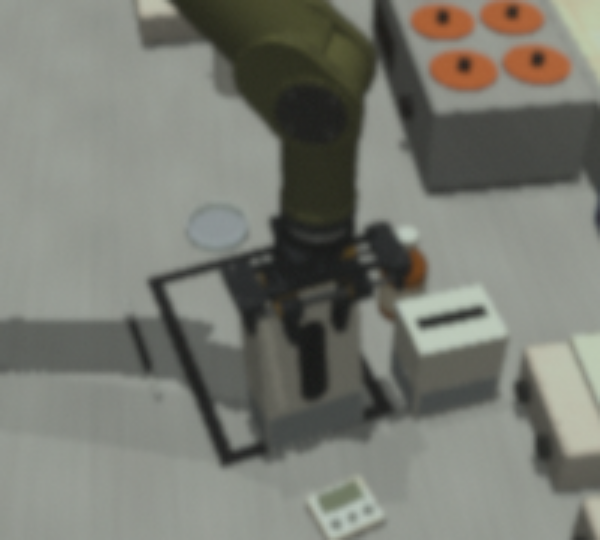

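The carton is tipping square: both fingertips are near its top, at (290,320) and (340,310), and the back bottom edge has lifted. I'll keep pushing.

```bash
python3 -m inch '[[[5,0,0,0,0,0,40],[5,0,0,0,0,0,40],[5,0,0,0,0,0,40],[5,0,0,0,0,0,40],[5,0,0,0,0,0,40],[5,0,0,0,0,0,40],[5,0,0,0,0,0,40],[5,0,0,0,0,0,40],[5,0,0,0,0,0,40],[5,0,0,0,0,0,40],[0,0,0,0,0,0,40],[0,0,0,0,0,0,40]]]'
python3 -m inch '[[[0,0,0,0,0,0,40],[0,0,0,0,0,0,40],[0,0,0,0,0,0,40],[-20,0,-5,0,0,0,40],[-35,0,-10,0,0,0,40],[-38,0,-10,0,0,0,40],[-38,0,-10,0,0,0,40],[-38,0,-10,0,0,0,40],[-38,0,0,0,0,0,40],[0,0,0,0,0,0,40]]]'
cat > chk.py <<'E'
from h import *
import sys
go(-.1,-.003,.18)
im,d=r.get_image("top"); cv2.imwrite(sys.argv[1],cv2.resize(im[110:270,190:360,::-1],None,fx=4,fy=4)[:600])
V,U=np.mgrid[0:384,0:512]; c,T=cal("top"); Pc=np.stack([(U-c["cx"])/c["fx"]*d,-(V-c["cy"])/c["fy"]*d,-d],-1); W=(Pc-T[:3,3])@T[:3,:3]
m=(W[...,2]>.055)&(W[...,2]<.09)&(W[...,0]>.4)&(W[...,0]<.68)&(W[...,1]>-.3)&(W[...,1]<.13)
k,l,s,_=cv2.connectedComponentsWithStats(m.astype(np.uint8)); m=l==1+np.argmax(s[1:,4])
q=cv2.minAreaRect((W[m][:,:2]*1000).astype(np.float32)); print("carton",q,"z",np.percentile(W[m][:,2],[5,50,95]))
print("corners pl",[pl(p/1000) for p in cv2.boxPoints(q)])
m=r.cut_out("dish","top")[0]; v,u=np.nonzero(m["mask"]); P=np.array([ray_z("top",a,b,.009)[:2]*1000 for a,b in zip(u,v)],np.float32)
print("dish",m["conf"],pl(np.array(cv2.minEnclosingCircle(P)[0])/1000))
E
python3 chk.py pics/t5.png
```

```text
t: 12.15
tcp_pos: [0.5818, -0.1675, 0.1803]
ee_rot: [-1.945, -2.467, -0.0]
force: [-0.0, -0.8, 0.4]
opening: 0.04
t: 12.98
tcp_pos: [0.6282, -0.3804, 0.2256]
ee_rot: [1.954, 2.452, -0.011]
force: [-0.6, -1.8, 0.2]
opening: 0.0402
t 12.9833 tcp [ 0.6282 -0.3804  0.2256] pl [-326.5    0. ] f [-0.6 -1.8  0.2] open 0.040173161114110775
shift mm [226.9   0.7  43.5] yaw err deg(world) 0.603082455351082 toolz [ 0.001 -0.009 -1.   ]
carton ((548.631591796875, -45.38426208496094), (120.82054138183594, 220.0978546142578), 14.534575462341309) z [0.06516138 0.06995717 0.07427409]
corners pl [array([126.9,  61.6]), array([-93.2,  57.6]), array([-91. , -63.2]), array([129. , -59.3])]
dish 0.84 [221.3  -9. ]
```

View pics/t5.png

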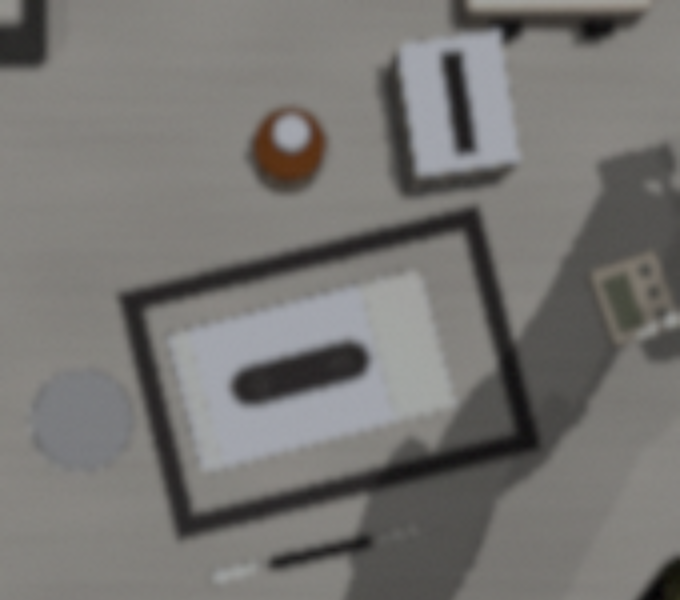

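The carton lies flat inside the tape with its opening up, the opening at about (300,373). The dish at (82,418) is well clear, the bystanders are where they were, and the gripper is free.

```bash
python3 -m inch '[[[0,0,0,0,0,0,40],[0,0,0,0,0,0,40],[0,0,0,0,0,0,40]]]' | head -1; python3 -c "
from bench import r
print(r.finish_job())"
```

```text
t: 13.33
the job is handed in; nothing more can be done
None
```

I pushed the dish out past the free end of the outline with the fingertips against the inside of its rim. Then I tipped the carton with a square push near its top and handed the job in at about 13.3 s.

The last checks, from the top camera about 0.4 s before hand-in:

| Item | Measured | Limit |
|---|---|---|
| Carton ends, place x | -92 mm and +128 mm | -148 to +148 mm |
| Carton ends off the centre line | within about 2 mm | 35 mm |
| Carton upper face height | 70 mm, opening up | 64 to 76 mm |
| Dish centre, place x | 221 mm | above 194 mm |

- **Dish and carton:** the dish read 221 mm both before and after the topple, about 48 mm clear of the carton's nearer end.
- **Bystanders:** in the last picture the wipes, reagent bottle, timer and spatula looked unmoved. I did not measure them or re-check the wash bottle, beaker and tip rack, but the arm stayed well clear of those three.
- **Failures:** no check failed or disagreed. I did not measure that the carton and dish were at rest. `finish_job` gives no verdict.

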